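# Change the cocoa sample tubes in the rocking mixer and start it

## Task

Lift the finished tubes out of the rocking mixer's clips and lay them in the black-matted bay of the tray, and load every tube waiting in the tray's compartments into the mixer, one to each pair of spring clips, pressing it straight down until it snaps home level on its saddles; any free pair will do. Roll the speed thumbwheel to its fifth click from the off stop (the white line on the rim then stands at the index), and once all that is done press the start key fully. Leave the jar, brush, spoon and knife where they are.

Things in the scene. Friction and masses are not known exactly. Their poses are not given: they have to be found in the camera images.
- tube1: eight-sided sample tube, aluminium with white end caps, 100 mm long, 30 mm across its flats, about 110 g. Origin at its centre, x along it, both ends alike and bevelled 6 by 6 mm all round. It lies on a flat (centre 15 mm over its support); the two upright flats, 12 mm high, are gripped. A waiting tube: 2 to 4 of these four are present, in any of the tray's four compartments
- tube2: eight-sided sample tube, aluminium with white end caps, 100 mm long, 30 mm across its flats, about 110 g. Origin at its centre, x along it, both ends alike and bevelled 6 by 6 mm all round. It lies on a flat (centre 15 mm over its support); the two upright flats, 12 mm high, are gripped. A waiting tube: 2 to 4 of these four are present, in any of the tray's four compartments
- tube3: eight-sided sample tube, aluminium with white end caps, 100 mm long, 30 mm across its flats, about 110 g. Origin at its centre, x along it, both ends alike and bevelled 6 by 6 mm all round. It lies on a flat (centre 15 mm over its support); the two upright flats, 12 mm high, are gripped. A waiting tube: 2 to 4 of these four are present, in any of the tray's four compartments
- tube4: eight-sided sample tube, aluminium with white end caps, 100 mm long, 30 mm across its flats, about 110 g. Origin at its centre, x along it, both ends alike and bevelled 6 by 6 mm all round. It lies on a flat (centre 15 mm over its support); the two upright flats, 12 mm high, are gripped. A waiting tube: 2 to 4 of these four are present, in any of the tray's four compartments
- spent1: eight-sided sample tube, aluminium with white end caps, 100 mm long, 30 mm across its flats, about 110 g. Origin at its centre, x along it, both ends alike and bevelled 6 by 6 mm all round. It lies on a flat (centre 15 mm over its support); the two upright flats, 12 mm high, are gripped. A finished tube, still clipped in station1 at the start; 1 or 2 of these four are present
- spent2: eight-sided sample tube, aluminium with white end caps, 100 mm long, 30 mm across its flats, about 110 g. Origin at its centre, x along it, both ends alike and bevelled 6 by 6 mm all round. It lies on a flat (centre 15 mm over its support); the two upright flats, 12 mm high, are gripped. A finished tube, still clipped in station2 at the start; 1 or 2 of these four are present
- spent3: eight-sided sample tube, aluminium with white end caps, 100 mm long, 30 mm across its flats, about 110 g. Origin at its centre, x along it, both ends alike and bevelled 6 by 6 mm all round. It lies on a flat (centre 15 mm over its support); the two upright flats, 12 mm high, are gripped. A finished tube, still clipped in station3 at the start; 1 or 2 of these four are present
- spent4: eight-sided sample tube, aluminium with white end caps, 100 mm long, 30 mm across its flats, about 110 g. Origin at its centre, x along it, both ends alike and bevelled 6 by 6 mm all round. It lies on a flat (centre 15 mm over its support); the two upright flats, 12 mm high, are gripped. A finished tube, still clipped in station4 at the start; 1 or 2 of these four are present
- station1 (a point): tube station on the mixer: the point where a tube's centre lies when home, x along the tube, z up; 115 mm over the bench, 23 mm over the platform plate. Four alike stations, 66 mm apart along the mixer's y. Nothing near stands higher than the noses (133 mm over the bench) and the loaded tubes (130 mm)
- station2 (a point): tube station, as station1. Two slippery black saddles with 45 degree cheeks, 12 mm wide, 31 mm either side of this point along x, carry the tube's underside 8 mm over the plate; between them it is open for fingers down to the plate. The clips draw a tube that is a few mm off lengthwise to the middle
- station3 (a point): tube station, as station1. At each end stands a sprung steel leaf with a roller nose 37 mm over the plate. A tube pushed straight down meets both noses with its lower bevels when its centre is 28 mm over this point, spreads them 3.5 mm each (about 10 N in all) and snaps under them; lifted straight up with about 8 N it comes out again
- station4 (a point): tube station, as station1 (clips and saddles as told at station2 and station3)
- tray: low cream tray, fixed, 248 mm (x) by 232 mm (y), origin under its centre, floor 3 mm. On its -y side 2 by 2 compartments for waiting tubes, centres x +-61, y -76 and 0 mm, tubes roughly along x. On its +y side (y 38 to 114) one long undivided bay with a 2 mm black rubber mat for finished tubes, room for two end to end. Dividers 8 mm, rim 10 mm over the floor: fingers can straddle them
- mixer: rocking mixer, fixed, cream housing 250 mm (x) by 310 mm (y), origin under its centre. Controls on its -x side, on a deck 66 mm over the bench that runs from x = -125 to -30 mm; behind it the steel platform with the stations, plate top 92 mm over the bench. A spare white cap (28 mm disc, 8 mm) lies at either end of the deck. It stands left or right of the tray
- speed (a joint): angle of the speed thumbwheel, rad: 0 at the off stop, a click (spring detent) every 0.4, top stop at 3.2 (eighth click). It starts anywhere from off to the third click; the fifth click is 2.0. It grows as the top of the rim is rolled towards the mixer's +x
- speed_wheel (a point): topmost point of the black knurled thumbwheel (50 mm across, 12 mm wide, axle along y), 10 mm over the deck; axes as the mixer's. 10 mm of rim to a click. A fingertip pressed on it with 3 to 10 N and drawn along x rolls it; 1.2 N at the rim gets it over a click. A white line across the rim is on top, beside the white index on the deck, at the fifth click
- start (a joint): travel of the start key in m: 0 up, 0.005 fully down (4 N); it springs back
- start_top (a point): top centre of the grey round start key (22 mm across) in its black collar, on the control deck at the other end from the wheel (mixer's +y); it is pressed straight down
- jar: screw-top glass jar of beans, 68 mm across, 85 mm tall, standing; a bystander, origin under it
- brush: bench brush, 200 mm long, lying; a bystander, origin under it
- scoop: long steel sample spoon, 190 mm, lying; a bystander, origin under it
- knife: pen knife with wooden handle, 175 mm long, lying; a bystander, origin under it
- vial: small amber bottle, 28 mm across, 60 mm tall, standing between the tray and the mixer; not part of the job
Not all that is in view belongs to the job. What is shaped like the spent4 but orange is not meant.

How it is judged:
On the way, in this order (a step that is already met when the one before it is completed fails the run):
1. every waiting tube is snapped home in a station of the mixer, every finished tube lies in the matted bay and the speed wheel stands at its fifth click (((distance between tube1 and station1 below 0.004 m and angle between the x axis of tube1 and the x axis of station1, either way round below 0.06 rad) or (distance between tube1 and station2 below 0.004 m and angle between the x axis of tube1 and the x axis of station2, either way round below 0.06 rad) or (distance between tube1 and station3 below 0.004 m and angle between the x axis of tube1 and the x axis of station3, either way round below 0.06 rad) or (distance between tube1 and station4 below 0.004 m and angle between the x axis of tube1 and the x axis of station4, either way round below 0.06 rad)) and ((distance between tube2 and station1 below 0.004 m and angle between the x axis of tube2 and the x axis of station1, either way round below 0.06 rad) or (distance between tube2 and station2 below 0.004 m and angle between the x axis of tube2 and the x axis of station2, either way round below 0.06 rad) or (distance between tube2 and station3 below 0.004 m and angle between the x axis of tube2 and the x axis of station3, either way round below 0.06 rad) or (distance between tube2 and station4 below 0.004 m and angle between the x axis of tube2 and the x axis of station4, either way round below 0.06 rad)) and ((distance between tube3 and station1 below 0.004 m and angle between the x axis of tube3 and the x axis of station1, either way round below 0.06 rad) or (distance between tube3 and station2 below 0.004 m and angle between the x axis of tube3 and the x axis of station2, either way round below 0.06 rad) or (distance between tube3 and station3 below 0.004 m and angle between the x axis of tube3 and the x axis of station3, either way round below 0.06 rad) or (distance between tube3 and station4 below 0.004 m and angle between the x axis of tube3 and the x axis of station4, either way round below 0.06 rad)) and ((distance between tube4 and station1 below 0.004 m and angle between the x axis of tube4 and the x axis of station1, either way round below 0.06 rad) or (distance between tube4 and station2 below 0.004 m and angle between the x axis of tube4 and the x axis of station2, either way round below 0.06 rad) or (distance between tube4 and station3 below 0.004 m and angle between the x axis of tube4 and the x axis of station3, either way round below 0.06 rad) or (distance between tube4 and station4 below 0.004 m and angle between the x axis of tube4 and the x axis of station4, either way round below 0.06 rad)) and x of spent1 in the frame of tray between -0.09 and 0.09 m and y of spent1 in the frame of tray between 0.05 and 0.102 m and z of spent1 in the frame of tray between 0.01 and 0.026 m and x of spent2 in the frame of tray between -0.09 and 0.09 m and y of spent2 in the frame of tray between 0.05 and 0.102 m and z of spent2 in the frame of tray between 0.01 and 0.026 m and x of spent3 in the frame of tray between -0.09 and 0.09 m and y of spent3 in the frame of tray between 0.05 and 0.102 m and z of spent3 in the frame of tray between 0.01 and 0.026 m and x of spent4 in the frame of tray between -0.09 and 0.09 m and y of spent4 in the frame of tray between 0.05 and 0.102 m and z of spent4 in the frame of tray between 0.01 and 0.026 m and value of joint speed between 1.85 and 2.15 rad), for 0.3 s.
2. then the start key is pressed fully (value of joint start above 0.004 m), for 0.04 s.
At the end, for the whole second after the job is handed in: Finished tubes lie in the matted bay (centre within 90 mm of its middle along x, 26 mm across, at most 6 mm above lying on the mat); waiting tubes lie home in stations (centre within 4 mm, aligned within 0.06 rad); the wheel is at its fifth click (2.0 +- 0.15); the key was pressed 4 mm after that (all of step 1); the robot touches nothing.
It fails at once if the jar is moved more than 5 cm (distance of jar from where it was at the start of the episode above 0.05 m).
It fails at once if the brush is moved more than 5 cm (distance of brush from where it was at the start of the episode above 0.05 m).
It fails at once if the scoop is moved more than 5 cm (distance of scoop from where it was at the start of the episode above 0.05 m).
It fails at once if the knife is moved more than 5 cm (distance of knife from where it was at the start of the episode above 0.05 m).
Of tube1, tube2, tube3, tube4 only 2 to 4 are there at a start; the rules pass over those that are not, and their reading is None.
Of spent1, spent2, spent3, spent4 only 1 to 2 are there at a start; the rules pass over those that are not, and their reading is None.
At some moment in a run one of tube1, tube2, tube3, tube4 may be knocked a few centimetres aside while the robot is not near it.
Once in a run the grip may slacken for a moment while it holds something.
It also fails if it takes over 210 s, if anything falls off the work surface, if the arm or the gripper's body presses on something with over 40 N, if the wrist force passes 120 N, or if a joint passes its speed limit or range.

## Robot

A 6-joint arm with a two-finger parallel gripper is mounted at the origin on the work surface. World frame = base frame: x ahead of the robot, y to its left, z up, the work surface at z = 0. Lengths are in m, angles in rad, forces in N, time in s.
With the tool pointing down it reaches from about 0.275 to 0.825 m from the base axis. Payload 5.2 kg.
Tool frame: the origin (TCP) lies on the centre line of the jaws, within the pads' length; the fingertips stand 19 mm ahead of it and the grasp point (between the pads) is the TCP; z points along the fingers, y is the line along which they close (so a half turn about z gives the same grasp; the last joint's range is limited). The gripper opens to 93 mm and grips with 3 to 60 N. Pads are 15 mm wide; open, the fingers measure 128 mm over their backs; the gripper's body (75 mm by 188 mm) begins 65 mm behind the grasp point.
Start: joints at [1.01, 0.259, 1.535, -0, 1.348, -0.203], TCP at [0.193, 0.515, 0.238] pointing down, gripper open.
Joint ranges: [-3.14, 3.14], [-0.91, 2.08], [0.19, 2.58], [-1.22, 4.36], [0.22, 2.71], [-3.12, 3.12]. Speed limits (rad/s): [2.57, 2.57, 3.14, 3.14, 3.14, 3.14].

## Interface

Orientations are given as a unit quaternion [w, x, y, z].
In Python, from plant import * gives the robot as it stands. The module is installed in compiled form; this text tells all that it offers.
- The arm moves only by the tool send_rows, never from a script. Its argument "commands" is a list that holds one entry, the list of rows, each a list of 7 numbers: the opening, from 0 (shut) to 1 (fully open), then the shift along the tool's x, y, z in m, then the turn, a rotation vector about the tool's x, y, z in degrees. A call has exactly 8 rows; each row shifts and turns the commanded pose from where the row before left it, along the tool's axes as they then stand; what a row does not reach is not made up. A row lasts 1/8 s, in which the tool goes at most 62.5 mm and 10.7 degrees, less where a joint would pass 70% of its speed; a pose out of reach is approached as far as the arm can. A call with a gripper value outside its range is refused whole. The fingers move at their own pace and stop on an object; "newtons" is the grip in N (left out, the last holds). Time passes only in rows, so rows that do not move let the fingers close, or fill a call up. It gives the time, the measured TCP pose, the force, the opening and the grip force at its end, in the units of the state.
- state(): the state, without advancing time (a new reading comes with each control period).
- read_camera(name): name is "side" or "top"; returns the picture (400x640x3 uint8, red, green, blue); there is no depth.
- calibration(name): a dict with "intrinsics" (3x3 intrinsics, pixels), "eye" and "rotation" of the camera in the world. Camera axes: x right, y down, z forward; pixel columns grow to the right and rows downward; lengths in m; the calibration is good to about 2 mm. A picture is of the moment at which its call begins. calibration takes no time and is no camera call.
- hand_in(): hands the job in; it is judged then, once.
The state is a dict: "clock": time; "q": joint angles; "joint_velocities": joint speeds; "joint_efforts": joint torques, N m; "ee_pos": TCP position; "eef_rot": TCP orientation; "wrist_force": force on the tool from outside, world axes, zero at the start; "moment": the same for the moment, N m; "grip_width": opening from 0.0 (shut) to 1.0 (fully open); "finger_force": force on a finger pad.
Only numpy, scipy, OpenCV 4.12 (cv2) and the standard library are available. Lean on these libraries where they do the work, as an engineer would, in place of code of your own. Each camera call takes 0.05 s, during which the arm holds its last target. There are 200 camera calls.

## Working session

There is one attempt and no reset: what is moved stays moved. The work goes in short steps, Python scripts to look and compute and a tool call to move; the robot and the scene stay as the last step left them, time stands still between calls to the robot, and variables do not carry over. Pictures are saved under pics/ and viewed, at most 14 in all, crops included, and the job is handed in when it is done.

Besides the shell and the picture viewer there is one more tool, called after "Emit:" by a JSON object that holds its "op" and its "data". send_rows: Moves the arm, as the interface text tells. Its arguments: {"type":"object","properties":{"commands":{"type":"array"},"newtons":{"type":"number"}},"required":["commands"]}

```bash
mkdir -p pics; python3 - <<'E'
from plant import *
import cv2
for n in("top","side"):
    im=read_camera(n); cv2.imwrite(f"pics/{n}0.png",cv2.resize(im[:,:,::-1],(800,500),interpolation=cv2.INTER_CUBIC)); cv2.imwrite(f"{n}raw.png",im[:,:,::-1])
    print(n,calibration(n))
print(state())
E
```

```text
top {'intrinsics': array([[478.88345755,   0.        , 318.04452321],
       [  0.        , 478.88345755, 202.05905839],
       [  0.        ,   0.        ,   1.        ]]), 'eye': array([ 1.78244132e-01, -1.17052236e-03,  1.53436616e+00]), 'rotation': array([-0.06005569,  0.70993098, -0.69787703,  0.07320502])}
side {'intrinsics': array([[479.72802044,   0.        , 324.62261792],
       [  0.        , 479.72802044, 199.01158575],
       [  0.        ,   0.        ,   1.        ]]), 'eye': array([-0.40136547,  1.15975192,  1.11134867]), 'rotation': array([ 0.14868282, -0.26326612,  0.84449684, -0.44205141])}
{'clock': 0.1, 'q': array([ 1.01020861e+00,  2.59285578e-01,  1.53594908e+00,  1.94883810e-05,
        1.34801129e+00, -2.02787320e-01]), 'joint_velocities': array([ 0.00120472, -0.00279949, -0.00206392,  0.00073762, -0.00112212,
        0.00017606]), 'joint_efforts': array([ 3.77175777e-03, -4.38206184e+01, -2.84644836e+01,  7.23517151e-02,
        3.61730426e-02, -6.09877247e-05]), 'ee_pos': array([0.1923373 , 0.51478938, 0.23690236]), 'eef_rot': array([-3.16732507e-04,  1.77949496e-01,  9.84039274e-01, -7.63618483e-04]), 'wrist_force': array([-0.19296022,  0.8886843 ,  0.88935168]), 'moment': array([0.03853581, 0.00987595, 0.00867793]), 'finger_force': 0.0, 'grip_width': 1.001040214777839}
```

View pics/top0.png

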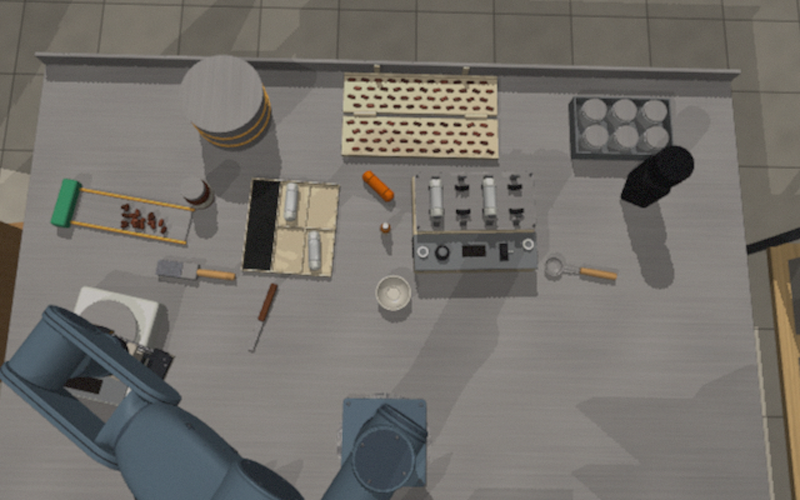

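View pics/side0.png

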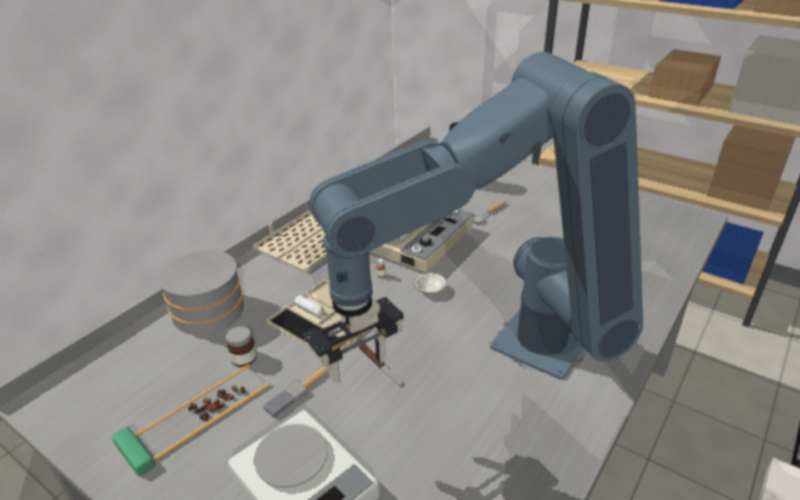

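```bash
python3 - <<'E'
import cv2
im=cv2.imread("topraw.png")
# raw crops: tray x190-275,y138-226 ; mixer x325-435,y132-222
cv2.imwrite("pics/tray.png",cv2.resize(im[138:228,185:285],None,fx=6,fy=6,interpolation=cv2.INTER_CUBIC))
cv2.imwrite("pics/mix.png",cv2.resize(im[130:222,322:436],None,fx=6,fy=6,interpolation=cv2.INTER_CUBIC))
E
```

```text
(no output)
```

View pics/tray.png

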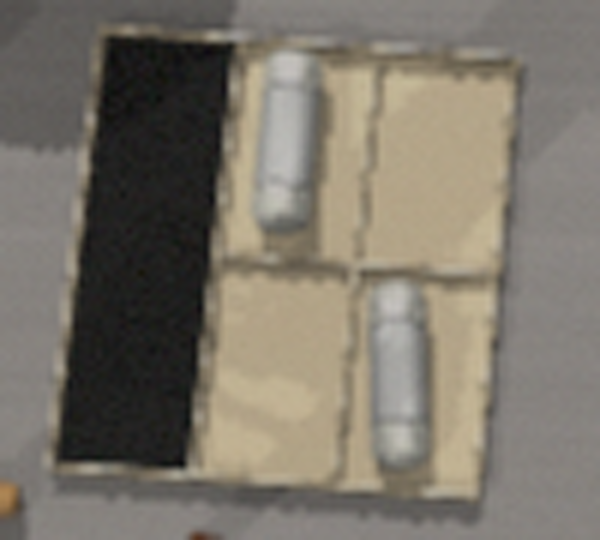

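View pics/mix.png

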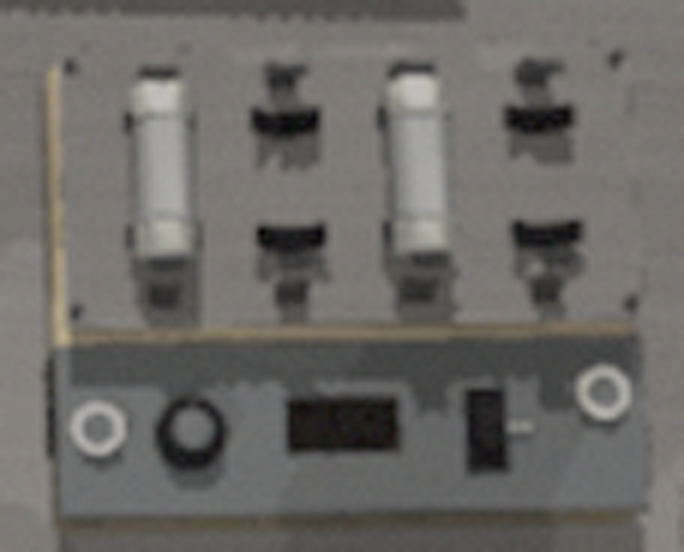

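```bash
cat > h.py <<'E'
from plant import *
import numpy as np, cv2
from scipy.spatial.transform import Rotation as R
def pt(cam,u,v,z):
    c=calibration(cam); q=c["rotation"]; r=R.from_quat([q[1],q[2],q[3],q[0]]).as_matrix()
    d=r@np.linalg.inv(c["intrinsics"])@np.array([u,v,1.]); e=c["eye"]; return (e+d*(z-e[2])/d[2])
def crop(cam,name,x0,x1,y0,y1,f=6):
    im=read_camera(cam)[:,:,::-1]; cv2.imwrite(f"pics/{name}.png",cv2.resize(im[y0:y1,x0:x1],None,fx=f,fy=f,interpolation=cv2.INTER_CUBIC))
def pose():
    s=state(); q=s["eef_rot"]; return s["ee_pos"],R.from_quat([q[1],q[2],q[3],q[0]])
E
python3 - <<'E'
from h import *
T=lambda u,v,z:pt("top",185+(u+.5)/6-.5,138+(v+.5)/6-.5,z)
M=lambda u,v,z:pt("top",322+(u+.5)/6-.5,130+(v+.5)/6-.5,z)
np.set_printoptions(precision=4,suppress=True)
c=[T(*p,.013) for p in((100,25),(525,55),(480,498),(52,468))]
c=np.array(c);print("tray",c,c.mean(0),np.linalg.norm(c-np.roll(c,-1,0),axis=1))
for n,a,b in(("tA",(293,52),(281,230)),("tB",(398,280),(402,470))):
    p,q=T(*a,.02),T(*b,.02);d=p-q;print(n,(p+q)/2,np.linalg.norm(d),np.degrees(np.arctan2(d[1],d[0])))
for n,a,b,z in(("s4",(160,78),(163,255),.117),("s2",(414,72),(422,255),.117),("s3",(285,121),(291,237),.106),("s1",(539,119),(547,234),.106)):
    p,q=M(*a,z),M(*b,z);d=p-q;print(n,(p+q)/2,np.linalg.norm(d),np.degrees(np.arctan2(d[1],d[0])))
print("key",M(190,430,.076),"wheel",M(487,430,.076),"caps",M(98,430,.074),M(604,393,.074))
c=np.array([M(58,520,.066),M(645,510,.066),M(62,330,.092),M(635,322,.092)]);print("deck",c)
E
```

```text
tray [[0.6642 0.3609 0.013 ]
 [0.6521 0.1272 0.013 ]
 [0.4054 0.143  0.013 ]
 [0.4174 0.3714 0.013 ]] [0.5348 0.2506 0.013 ] [0.234  0.2472 0.2287 0.247 ]
tA [0.5988 0.2541 0.02  ] 0.10020633621829983 -0.9320391728168451
tB [0.4705 0.1875 0.02  ] 0.10377350257942537 3.545750632230797
s4 [ 0.5912 -0.117   0.117 ] 0.0939531123851413 1.126220451076573
s2 [ 0.5956 -0.2488  0.117 ] 0.09736199323414306 1.648604747692155
s3 [ 0.5889 -0.1833  0.106 ] 0.06202048383915017 2.581517094384855
s1 [ 0.593  -0.3155  0.106 ] 0.061621773310216385 2.6178518221268425
key [ 0.4617 -0.1356  0.076 ] wheel [ 0.4647 -0.29    0.076 ] caps [ 0.4612 -0.0881  0.074 ] [ 0.4859 -0.3519  0.074 ]
deck [[ 0.4149 -0.0682  0.066 ]
 [ 0.4258 -0.3737  0.066 ]
 [ 0.5098 -0.068   0.092 ]
 [ 0.5199 -0.3647  0.092 ]]
```

Emit:
{"op": "send_rows", "data": {"commands": [[[0.7,0,0,0,0,0,-7.5],[0.7,0,0,0,0,0,-7.5],[0.7,0,0,0,0,0,-7.5],[0.7,-0.0287,-0.0496,0,0,0,0],[0.7,-0.0287,-0.0496,0,0,0,0],[0.7,-0.0287,-0.0496,0,0,0,0],[0.7,-0.0287,-0.0496,0,0,0,0],[0.7,-0.0287,-0.0496,0,0,0,0]]], "newtons": 40}}

```text
clock: 1.1
ee_pos: [0.3451, 0.2707, 0.2375]
eef_rot: [-0.0, -0.018, 1.0, -0.0]
wrist_force: [0.6, -0.6, 0.6]
grip_width: 0.703
finger_force: 0.0
```

Emit:
{"op": "send_rows", "data": {"commands": [[[0.7,-0.0287,-0.0496,0,0,0,0],[0.7,-0.0287,-0.0496,0,0,0,0],[0.7,-0.0287,-0.0496,0,0,0,0],[0.7,-0.0287,-0.0496,0,0,0,0],[0.7,-0.0287,-0.0496,0,0,0,0],[0.7,-0.0287,-0.0496,0,0,0,0],[0.7,-0.0287,-0.0496,0,0,0,0],[0.7,-0.0287,-0.0496,0,0,0,0]]]}}

```text
clock: 2.1
ee_pos: [0.5885, -0.1179, 0.2372]
eef_rot: [-0.0, -0.017, 1.0, 0.0]
wrist_force: [1.2, 0.5, 0.4]
grip_width: 0.706
finger_force: 0.0
```

```bash
cat >> h.py <<'E'
S=dict(s4=(.5835,-.1376),s3=(.5835,-.2036),s2=(.5835,-.2696),s1=(.5835,-.3356),A=(.6073,.2330),B=(.4767,.1710),P1=(.6116,.3021),P2=(.4881,.3129),wheel=(.4543,-.3060),key=(.4567,-.1516))
def rep(t=None,z=None):
    p,r=pose();m=r.as_matrix();a=np.radians(2)
    u=p[0]*np.cos(a)+p[1]*np.sin(a);w=-p[0]*np.sin(a)+p[1]*np.cos(a)
    s=state();print("t",s["clock"],"uwz",np.round([u,w,p[2]],4),"yaw",np.degrees(np.arctan2(-m[1,0],-m[0,0])).round(2),"tilt",np.round(m[2,:2],4),"F",np.round(s["wrist_force"],1),"grip",round(s["grip_width"],3),round(s["finger_force"],1))
    if t: print("tool shift",np.round(r.as_matrix().T@(np.array([S[t][0]*np.cos(a)-S[t][1]*np.sin(a),S[t][0]*np.sin(a)+S[t][1]*np.cos(a),z])-p),4))
E
python3 -c "
from h import *
rep('s4',.117)"
```

```text
t 2.1 uwz [ 0.5841 -0.1383  0.2372] yaw 1.98 tilt [0.0006 0.0005] F [1.2 0.5 0.4] grip 0.706 0.0
tool shift [0.0005 0.0007 0.1202]
```

Emit:
{"op": "send_rows", "data": {"commands": [[[0.7,0,0,0.04,0,0,0],[0.7,0,0,0.04,0,0,0],[0.7,0,0,0.02,0,0,0],[0.7,0,0,0.02,0,0,0],[0.7,0,0,0,0,0,0],[0.1,0,0,0,0,0,0],[0.1,0,0,0,0,0,0],[0.1,0,0,0,0,0,0]]]}}

```text
clock: 3.1
ee_pos: [0.5884, -0.1163, 0.1185]
eef_rot: [0.001, -0.017, 1.0, -0.0]
wrist_force: [0.9, -0.4, -0.3]
grip_width: 0.427
finger_force: 0.0
```

```bash
python3 -c "
from h import *
rep('s4',.117)"
```

```text
t 3.1 uwz [ 0.584  -0.1368  0.1185] yaw 2.0 tilt [-0.0013 -0.0006] F [ 0.9 -0.4 -0.3] grip 0.427 0.0
tool shift [ 0.0005 -0.0008  0.0015]
```

Emit:
{"op": "send_rows", "data": {"commands": [[[0.1,0,0,0,0,0,0],[0.1,0,0,0,0,0,0],[0.1,0,0,0,0,0,0],[0.1,0,0,0,0,0,0],[0.1,0,0,-0.01,0,0,0],[0.1,0,0,-0.02,0,0,0],[0.1,0,0,-0.03,0,0,0],[0.1,0,0,-0.03,0,0,0]]]}}

```text
clock: 4.1
ee_pos: [0.5877, -0.116, 0.2085]
eef_rot: [-0.0, -0.017, 1.0, 0.0]
wrist_force: [0.2, 0.0, -0.5]
grip_width: 0.319
finger_force: 40.0
```

```bash
python3 -c "
from h import *
rep('P1',.23)"
```

```text
t 4.1 uwz [ 0.5833 -0.1365  0.2085] yaw 2.0 tilt [0.0009 0.0005] F [ 0.2  0.  -0.5] grip 0.319 40.0
tool shift [-0.0283  0.4386 -0.0213]
```

Emit:
{"op": "send_rows", "data": {"commands": [[[0.1,-0.0035,0.0548,-0.0027,0,0,0],[0.1,-0.0035,0.0548,-0.0027,0,0,0],[0.1,-0.0035,0.0548,-0.0027,0,0,0],[0.1,-0.0035,0.0548,-0.0027,0,0,0],[0.1,-0.0035,0.0548,-0.0027,0,0,0],[0.1,-0.0035,0.0548,-0.0027,0,0,0],[0.1,-0.0035,0.0548,-0.0027,0,0,0],[0.1,-0.0035,0.0548,-0.0027,0,0,0]]]}}

```text
clock: 5.1
ee_pos: [0.6003, 0.3247, 0.2295]
eef_rot: [-0.0, -0.017, 1.0, -0.0]
wrist_force: [1.9, -1.0, -0.3]
grip_width: 0.318
finger_force: 40.0
```

```bash
python3 -c "
from h import *
rep('P1',.028)"
```

```text
t 5.1 uwz [0.6113 0.3036 0.2295] yaw 2.0 tilt [ 0.0003 -0.0001] F [ 1.9 -1.  -0.3] grip 0.318 40.0
tool shift [-0.0004 -0.0014  0.2015]
```

Emit:
{"op": "send_rows", "data": {"commands": [[[0.1,0.005,-0.0014,0.04,0,0,0],[0.1,0,0,0.05,0,0,0],[0.1,0,0,0.05,0,0,0],[0.1,0,0,0.03,0,0,0],[0.1,0,0,0.02,0,0,0],[0.1,0,0,0.0115,0,0,0],[0.1,0,0,0,0,0,0],[0.42,0,0,0,0,0,0]]]}}

```text
clock: 6.1
ee_pos: [0.5968, 0.3217, 0.0294]
eef_rot: [0.001, -0.017, 1.0, 0.0]
wrist_force: [-0.9, 0.2, 0.7]
grip_width: 0.382
finger_force: 0.0
```

Emit:
{"op": "send_rows", "data": {"commands": [[[0.42,0,0,0,0,0,0],[0.42,0,0,0,0,0,0],[0.42,0,0,-0.01,0,0,0],[0.42,0,0,-0.03,0,0,0],[0.7,0,0,-0.05,0,0,0],[0.7,0,0,-0.05,0,0,0],[0.7,0,-0.05,-0.03,0,0,0],[0.7,0,-0.05,-0.03,0,0,0]]]}}

```text
clock: 7.1
ee_pos: [0.5991, 0.2209, 0.2301]
eef_rot: [0.001, -0.018, 1.0, 0.0]
wrist_force: [0.9, -0.4, -0.3]
grip_width: 0.696
finger_force: 0.0
```

```bash
python3 -c "
from h import *
rep('s2',.119)"
```

```text
t 7.1 uwz [0.6065 0.1998 0.2301] yaw 2.1 tilt [-0.002   0.0001] F [ 0.9 -0.4 -0.3] grip 0.696 0.0
tool shift [ 0.024  -0.4694  0.111 ]
```

Emit:
{"op": "send_rows", "data": {"commands": [[[0.55,0.003,-0.0587,0,0,0,0],[0.55,0.003,-0.0587,0,0,0,0],[0.55,0.003,-0.0587,0,0,0,0],[0.55,0.003,-0.0587,0,0,0,0],[0.55,0.003,-0.0587,0,0,0,0],[0.55,0.003,-0.0587,0,0,0,0],[0.55,0.003,-0.0587,0,0,0,0],[0.55,0.003,-0.0587,0,0,0,0]]]}}

```text
clock: 8.1
ee_pos: [0.5914, -0.2507, 0.2289]
eef_rot: [0.001, -0.017, 1.0, -0.0]
wrist_force: [0.4, 0.1, -0.4]
grip_width: 0.547
finger_force: 0.0
```

Emit:
{"op": "send_rows", "data": {"commands": [[[0.55,0,0,0,0,0,0],[0.55,0,0,0.04,0,0,0],[0.55,0,0,0.03,0,0,0],[0.55,0,0,0.02,0,0,0],[0.55,0,0,0.016,0,0,0],[0.55,0,0,0,0,0,0],[0.1,0,0,0,0,0,0],[0.1,0,0,0,0,0,0]]]}}

```text
clock: 9.1
ee_pos: [0.5922, -0.249, 0.123]
eef_rot: [0.001, -0.018, 1.0, -0.001]
wrist_force: [-0.3, -0.5, 0.2]
grip_width: 0.38
finger_force: 0.0
```

Emit:
{"op": "send_rows", "data": {"commands": [[[0.1,0,0,0,0,0,0],[0.1,0,0,0,0,0,0],[0.1,0,0,0,0,0,0],[0.1,0,0,0,0,0,0],[0.1,0,0,-0.01,0,0,0],[0.1,0,0,-0.02,0,0,0],[0.1,0,0,-0.04,0,0,0],[0.1,0,0,-0.04,0,0,0]]]}}

```text
clock: 10.1
ee_pos: [0.5911, -0.2486, 0.2325]
eef_rot: [-0.001, -0.017, 1.0, 0.0]
wrist_force: [0.2, -0.4, -0.6]
grip_width: 0.315
finger_force: 40.0
```

```bash
python3 -c "
from h import *
rep('P2',.23)"
```

```text
t 10.1 uwz [ 0.5821 -0.269   0.2325] yaw 1.99 tilt [0.0014 0.0009] F [ 0.2 -0.4 -0.6] grip 0.315 40.0
tool shift [0.094  0.5819 0.0032]
```

Emit:
{"op": "send_rows", "data": {"commands": [[[0.1,0.0088,0.0582,0,0,0,0],[0.1,0.0088,0.0582,0,0,0,0],[0.1,0.0088,0.0582,0,0,0,0],[0.1,0.0088,0.0582,0,0,0,0],[0.1,0.0088,0.0582,0,0,0,0],[0.1,0.0088,0.0582,0,0,0,0],[0.1,0.0088,0.0582,0,0,0,0],[0.1,0.0088,0.0582,0,0,0,0]]]}}

```text
clock: 11.1
ee_pos: [0.5042, 0.2158, 0.232]
eef_rot: [-0.0, -0.017, 1.0, -0.0]
wrist_force: [0.9, 0.6, -1.4]
grip_width: 0.319
finger_force: 40.0
```

Emit:
{"op": "send_rows", "data": {"commands": [[[0.1,0.0088,0.0582,0,0,0,0],[0.1,0.0088,0.0582,0,0,0,0],[0.1,0,0,0.05,0,0,0],[0.1,0,0,0.05,0,0,0],[0.1,0,0,0.05,0,0,0],[0.1,0,0,0.02,0,0,0],[0.1,0,0,0.01,0,0,0],[0.1,0,0,0,0,0,0]]]}}

```text
clock: 12.1
ee_pos: [0.4834, 0.3297, 0.0517]
eef_rot: [-0.0, -0.017, 1.0, -0.0]
wrist_force: [0.3, 0.3, -0.8]
grip_width: 0.32
finger_force: 40.0
```

```bash
python3 -c "
from h import *
rep('P2',.030)"
```

```text
t 12.1 uwz [0.4946 0.3127 0.0517] yaw 1.99 tilt [ 0.0006 -0.0003] F [ 0.3  0.3 -0.8] grip 0.32 40.0
tool shift [0.0065 0.0002 0.0217]
```

Emit:
{"op": "send_rows", "data": {"commands": [[[0.1,0,0,0.015,0,0,0],[0.1,0,0,0.006,0,0,0],[0.1,0,0,0,0,0,0],[0.42,0,0,0,0,0,0],[0.42,0,0,0,0,0,0],[0.42,0,0,0,0,0,0],[0.42,0,0,-0.01,0,0,0],[0.55,0,0,-0.05,0,0,0]]]}}

```text
clock: 13.1
ee_pos: [0.4812, 0.3288, 0.089]
eef_rot: [-0.003, -0.017, 1.0, -0.001]
wrist_force: [0.4, -0.7, 0.5]
grip_width: 0.482
finger_force: 0.0
```

Emit:
{"op": "send_rows", "data": {"commands": [[[0.55,0.0,0,-0.06,0,0,0],[0.55,0,-0.02,-0.05,0,0,0],[0.55,0,-0.06,-0.03,0,0,0],[0.55,0,-0.06,0,0,0,0],[0.55,0,-0.06,0,0,0,0],[0.55,0,-0.06,0,0,0,0],[0.55,0,-0.06,0,0,0,0],[0.55,0,-0.06,0,0,0,0]]]}}

```text
clock: 14.1
ee_pos: [0.4963, -0.0477, 0.2298]
eef_rot: [0.001, -0.017, 1.0, -0.0]
wrist_force: [1.6, -1.0, 0.2]
grip_width: 0.547
finger_force: 0.0
```

```bash
python3 -c "
from h import *
rep('A',.033)
crop('top','tray2',185,285,138,228)"
```

```text
t 14.1 uwz [ 0.4943 -0.065   0.2298] yaw 2.0 tilt [-0.0016 -0.0005] F [ 1.6 -1.   0.2] grip 0.547 0.0
tool shift [-0.1127  0.2981  0.1968]
```

View pics/tray2.png

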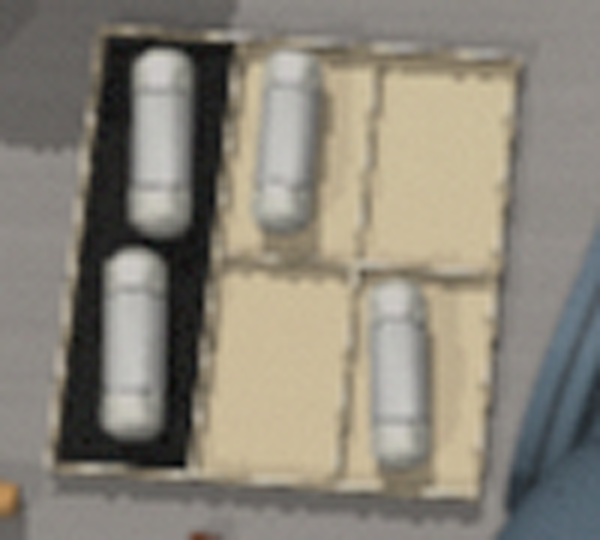

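Emit:
{"op": "send_rows", "data": {"commands": [[[0.5,-0.0188,0.0497,0,0,0,0],[0.5,-0.0188,0.0497,0,0,0,0],[0.5,-0.0188,0.0497,0,0,0,0],[0.5,-0.0188,0.0497,0,0,0,0],[0.5,-0.0188,0.0497,0,0,0,0],[0.5,-0.0188,0.0497,0,0,0,0],[0.5,0,0,0.04,0,0,0],[0.5,0,0,0.05,0,0,0]]]}}

```text
clock: 15.15
ee_pos: [0.5997, 0.2578, 0.1396]
eef_rot: [0.002, -0.018, 1.0, 0.0]
wrist_force: [0.7, 0.4, -0.4]
grip_width: 0.496
finger_force: 0.0
```

```bash
python3 -c "
from h import *
rep('A',.033)"
```

```text
t 15.15 uwz [0.6083 0.2367 0.1396] yaw 2.11 tilt [-0.0041  0.0008] F [ 0.7  0.4 -0.4] grip 0.496 0.0
tool shift [ 0.0015 -0.0038  0.1066]
```

Emit:
{"op": "send_rows", "data": {"commands": [[[0.5,0,-0.003,0.04,0,0,0],[0.5,0,0,0.04,0,0,0],[0.5,0,0,0.015,0,0,0],[0.5,0,0,0.01,0,0,0],[0.5,0,0,0,0,0,0],[0.1,0,0,0,0,0,0],[0.1,0,0,0,0,0,0],[0.1,0,0,0,0,0,0]]]}}

```text
clock: 16.15
ee_pos: [0.5997, 0.2534, 0.035]
eef_rot: [0.001, -0.017, 1.0, 0.0]
wrist_force: [-1.5, 0.3, 5.5]
grip_width: 0.319
finger_force: 39.3
```

Emit:
{"op": "send_rows", "data": {"commands": [[[0.1,0,0,0,0,0,0],[0.1,0,0,0,0,0,0],[0.1,0,0,0,0,0,0],[0.1,0,0,-0.02,0,0,0],[0.1,0,0,-0.04,0,0,0],[0.1,0,0,-0.05,0,0,0],[0.1,0,0,-0.05,0,0,0],[0.1,0,0,-0.04,0,0,0]]]}}

```text
clock: 17.15
ee_pos: [0.5989, 0.253, 0.2358]
eef_rot: [0.001, -0.017, 1.0, 0.0]
wrist_force: [0.1, 0.3, -1.3]
grip_width: 0.323
finger_force: 39.3
```

```bash
python3 -c "
from h import *
rep('s4',.23)"
```

```text
t 17.15 uwz [0.6074 0.2319 0.2358] yaw 2.0 tilt [-0.0011  0.0001] F [ 0.1  0.3 -1.3] grip 0.323 39.3
tool shift [ 0.0239 -0.3695  0.0057]
```

Emit:
{"op": "send_rows", "data": {"commands": [[[0.1,0.0034,-0.0527,0,0,0,0],[0.1,0.0034,-0.0527,0,0,0,0],[0.1,0.0034,-0.0527,0,0,0,0],[0.1,0.0034,-0.0527,0,0,0,0],[0.1,0.0034,-0.0527,0,0,0,0],[0.1,0.0034,-0.0527,0,0,0,0],[0.1,0.0034,-0.0527,0,0,0,0],[0.1,0,0,0,0,0,0]]]}}

```text
clock: 18.15
ee_pos: [0.5874, -0.1204, 0.2331]
eef_rot: [-0.001, -0.015, 1.0, -0.0]
wrist_force: [0.5, 0.8, -0.2]
grip_width: 0.32
finger_force: 39.3
```

```bash
python3 -c "
from h import *
rep('s4',.165)
crop('side','side1',290,390,150,225)"
```

```text
t 18.15 uwz [ 0.5828 -0.1408  0.2331] yaw 1.71 tilt [ 0.001  -0.0009] F [ 0.5  0.8 -0.2] grip 0.32 39.3
tool shift [-0.0007  0.0032  0.0681]
```

View pics/side1.png

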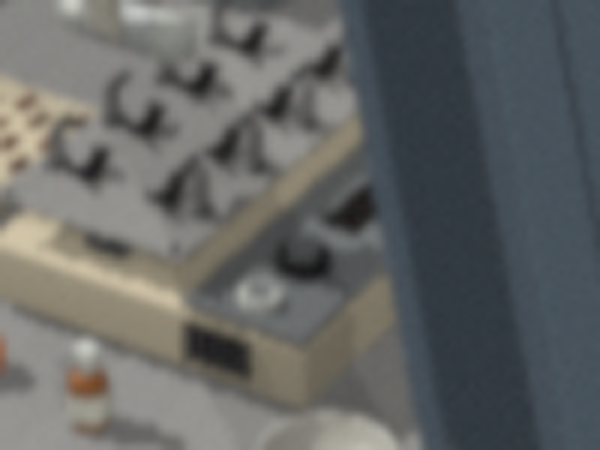

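Emit:
{"op": "send_rows", "data": {"commands": [[[0.1,0,0,0.03,0,0,0],[0.1,0,0,0.02,0,0,0],[0.1,0,0,0.01,0,0,0],[0.1,0,0,0.005,0,0,0],[0.1,0,0,0,0,0,0],[0.1,0,0,0,0,0,0],[0.1,0,0,0,0,0,0],[0.1,0,0,0,0,0,0]]]}}

```text
clock: 19.2
ee_pos: [0.5881, -0.1165, 0.1691]
eef_rot: [0.0, -0.017, 1.0, -0.0]
wrist_force: [-0.2, 0.1, 0.0]
grip_width: 0.318
finger_force: 39.3
```

```bash
python3 -c "
from h import *
rep('s4',.131)"
```

```text
t 19.2 uwz [ 0.5837 -0.137   0.1691] yaw 1.99 tilt [-0.0006 -0.0003] F [-0.2  0.1  0. ] grip 0.318 39.3
tool shift [ 0.0002 -0.0006  0.0381]
```

Emit:
{"op": "send_rows", "data": {"commands": [[[0.1,0,0,0.006,0,0,0],[0.1,0,0,0.006,0,0,0],[0.1,0,0,0.006,0,0,0],[0.1,0,0,0.006,0,0,0],[0.1,0,0,0.005,0,0,0],[0.1,0,0,0.005,0,0,0],[0.1,0,0,0.002,0,0,0],[0.1,0,0,0,0,0,0]]]}}

```text
clock: 20.2
ee_pos: [0.588, -0.1169, 0.1328]
eef_rot: [0.0, -0.018, 1.0, -0.0]
wrist_force: [-1.0, -2.6, 1.0]
grip_width: 0.318
finger_force: 39.1
```

```bash
python3 -c "
from h import *
rep('s4',.131)"
```

```text
t 20.2 uwz [ 0.5835 -0.1373  0.1328] yaw 2.02 tilt [-0.     -0.0009] F [-1.  -2.6  1. ] grip 0.318 39.1
tool shift [ 0.     -0.0003  0.0018]
```

Emit:
{"op": "send_rows", "data": {"commands": [[[0.1,0,0,0.001,0,0,0],[0.1,0,0,0.001,0,0,0],[0.1,0,0,0.001,0,0,0],[0.1,0,0,0,0,0,0],[0.1,0,0,0,0,0,0],[0.1,0,0,0,0,0,0],[0.1,0,0,0,0,0,0],[0.1,0,0,0,0,0,0]]]}}

```text
clock: 21.2
ee_pos: [0.5884, -0.1168, 0.1323]
eef_rot: [0.001, -0.018, 1.0, -0.001]
wrist_force: [-4.5, -0.6, 14.8]
grip_width: 0.32
finger_force: 39.0
```

```bash
python3 -c "
from h import *
rep('s4',.131)"
```

```text
t 21.2 uwz [ 0.584  -0.1373  0.1323] yaw 2.05 tilt [-0.0022 -0.0018] F [-4.5 -0.6 14.8] grip 0.32 39.0
tool shift [ 0.0005 -0.0003  0.0013]
```

Emit:
{"op": "send_rows", "data": {"commands": [[[0.5,0,0,0,0,0,0],[0.5,0,0,0,0,0,0],[0.5,0,0,0,0,0,0],[0.5,0,0,-0.03,0,0,0],[0.5,0,0,-0.05,0,0,0],[0.5,0.0178,0.0513,-0.02,0,0,0],[0.5,0.0178,0.0513,0,0,0,0],[0.5,0.0178,0.0513,0,0,0,0]]]}}

```text
clock: 22.2
ee_pos: [0.5286, 0.0369, 0.2298]
eef_rot: [0.0, -0.017, 1.0, 0.0]
wrist_force: [0.6, 0.1, 0.6]
grip_width: 0.495
finger_force: 0.0
```

```bash
python3 -c "
from h import *
rep('B',.033)
im=read_camera('top')[:,:,::-1]
a=cv2.resize(im[138:228,185:285],None,fx=4,fy=4,interpolation=3);b=cv2.resize(im[130:220,322:422],None,fx=4,fy=4,interpolation=3)
cv2.imwrite('pics/both.png',np.hstack([a,b]))"
```

```text
t 22.2 uwz [0.5296 0.0184 0.2298] yaw 1.95 tilt [-0.0004  0.0003] F [0.6 0.1 0.6] grip 0.495 0.0
tool shift [0.053  0.1525 0.1968]
```

View pics/both.png

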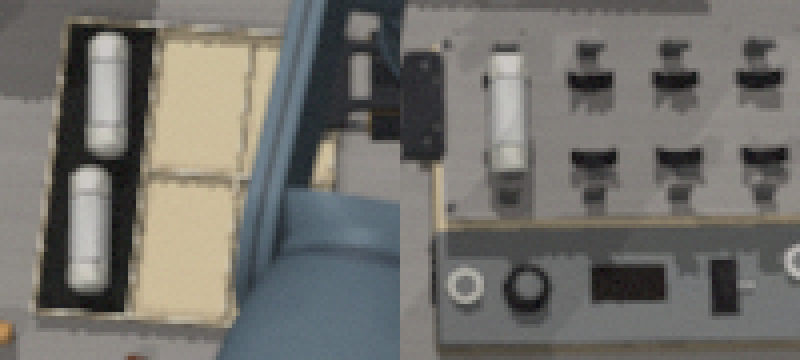

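```bash
python3 -c "
from h import *
crop('side','side2',205,330,200,290,6)
c=calibration('side');q=c['rotation'];r=R.from_quat([q[1],q[2],q[3],q[0]]).as_matrix()
for X in([.4705,.1875,.033],[.5205,.1905,.02],[.4205,.1845,.02]):
  p=c['intrinsics']@(r.T@(np.array(X)-c['eye']));p=p[:2]/p[2];print((p-[205,200])*6)"
```

```text
[490.78829319 266.27440083]
[423.44255829 255.6428602 ]
[562.75397819 311.84323168]
```

View pics/side2.png

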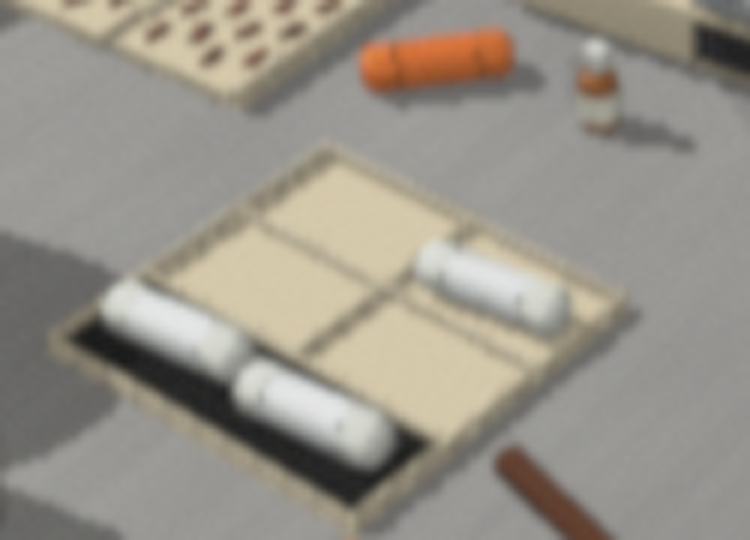

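Emit:
{"op": "send_rows", "data": {"commands": [[[0.5,0.0177,0.0508,0,0,0,0],[0.5,0.0177,0.0508,0,0,0,0],[0.5,0.0177,0.0508,0,0,0,0],[0.5,0,0,0.03,0,0,0],[0.5,0,0,0.05,0,0,0],[0.5,0,0,0.05,0,0,0],[0.5,0,0,0.02,0,0,0],[0.5,0,0,0,0,0,0]]]}}

```text
clock: 23.3
ee_pos: [0.4698, 0.1853, 0.0778]
eef_rot: [-0.002, -0.017, 1.0, -0.0]
wrist_force: [0.0, 0.2, 0.3]
grip_width: 0.503
finger_force: 0.0
```

```bash
python3 -c "
from h import *
rep('B',.033)"
```

```text
t 23.3 uwz [0.4759 0.1688 0.0778] yaw 1.98 tilt [ 0.0044 -0.0006] F [0.  0.2 0.3] grip 0.503 0.0
tool shift [-0.001   0.0022  0.0448]
```

Emit:
{"op": "send_rows", "data": {"commands": [[[0.5,0,0.001,0.03,0,0,0],[0.5,0,0,0.013,0,0,0],[0.5,0,0,0,0,0,0],[0.1,0,0,0,0,0,0],[0.1,0,0,0,0,0,0],[0.1,0,0,0,0,0,0],[0.1,0,0,0,0,0,0],[0.1,0,0,0,0,0,0]]]}}

```text
clock: 24.3
ee_pos: [0.4716, 0.1873, 0.0377]
eef_rot: [0.001, -0.017, 1.0, 0.0]
wrist_force: [-1.2, 0.2, 6.2]
grip_width: 0.317
finger_force: 39.9
```

```bash
python3 -c "
from h import *
rep('B',.033)"
```

```text
t 24.3 uwz [0.4779 0.1707 0.0377] yaw 2.0 tilt [-0.0021  0.0004] F [-1.2  0.2  6.2] grip 0.317 39.9
tool shift [0.0012 0.0003 0.0047]
```

Emit:
{"op": "send_rows", "data": {"commands": [[[0.1,0,0,-0.02,0,0,0],[0.1,0,0,-0.05,0,0,0],[0.1,0,0,-0.05,0,0,0],[0.1,0,0,-0.05,0,0,0],[0.1,0,0,-0.03,0,0,0],[0.1,0,0,0,0,0,0],[0.1,0,0,0,0,0,0],[0.1,0,0,0,0,0,0]]]}}

```text
clock: 25.3
ee_pos: [0.4697, 0.1868, 0.2347]
eef_rot: [-0.002, -0.017, 1.0, -0.0]
wrist_force: [-0.3, -0.2, -1.9]
grip_width: 0.315
finger_force: 39.9
```

```bash
python3 -c "
from h import *
rep('s3',.23)"
```

```text
t 25.3 uwz [0.476  0.1703 0.2347] yaw 2.0 tilt [ 0.0038 -0.0005] F [-0.3 -0.2 -1.9] grip 0.315 39.9
tool shift [-0.1076 -0.3739  0.0045]
```

Emit:
{"op": "send_rows", "data": {"commands": [[[0.1,-0.0135,-0.0467,0,0,0,0],[0.1,-0.0135,-0.0467,0,0,0,0],[0.1,-0.0135,-0.0467,0,0,0,0],[0.1,-0.0135,-0.0467,0,0,0,0],[0.1,-0.0135,-0.0467,0,0,0,0],[0.1,-0.0135,-0.0467,0,0,0,0],[0.1,-0.0135,-0.0467,0,0,0,0],[0.1,-0.0135,-0.0467,0,0,0,0]]]}}

```text
clock: 26.3
ee_pos: [0.5916, -0.184, 0.2348]
eef_rot: [-0.001, -0.017, 1.0, 0.001]
wrist_force: [-0.2, 0.6, -1.4]
grip_width: 0.314
finger_force: 39.9
```

Emit:
{"op": "send_rows", "data": {"commands": [[[0.1,0,0,0.02,0,0,0],[0.1,0,0,0.02,0,0,0],[0.1,0,0,0.015,0,0,0],[0.1,0,0,0.005,0,0,0],[0.1,0,0,0,0,0,0],[0.1,0,0,0,0,0,0],[0.1,0,0,0,0,0,0],[0.1,0,0,0,0,0,0]]]}}

```text
clock: 27.3
ee_pos: [0.592, -0.1827, 0.1772]
eef_rot: [0.0, -0.017, 1.0, -0.0]
wrist_force: [0.6, -0.1, -1.5]
grip_width: 0.317
finger_force: 39.9
```

```bash
python3 -c "
from h import *
rep('s3',.1345)"
```

```text
t 27.3 uwz [ 0.5853 -0.2032  0.1772] yaw 2.0 tilt [-0.0008 -0.0005] F [ 0.6 -0.1 -1.5] grip 0.317 39.9
tool shift [ 0.0018 -0.0004  0.0427]
```

Emit:
{"op": "send_rows", "data": {"commands": [[[0.1,0.001,0,0.008,0,0,0],[0.1,0,0,0.006,0,0,0],[0.1,0,0,0.006,0,0,0],[0.1,0,0,0.006,0,0,0],[0.1,0,0,0.006,0,0,0],[0.1,0,0,0.006,0,0,0],[0.1,0,0,0.004,0,0,0],[0.1,0,0,0,0,0,0]]]}}

```text
clock: 28.3
ee_pos: [0.5908, -0.1828, 0.1348]
eef_rot: [0.0, -0.017, 1.0, -0.0]
wrist_force: [-0.7, -0.5, 2.4]
grip_width: 0.314
finger_force: 39.9
```

```bash
python3 -c "
from h import *
rep('s3',.1345)"
```

```text
t 28.3 uwz [ 0.5841 -0.2033  0.1348] yaw 2.0 tilt [-0.0002 -0.0002] F [-0.7 -0.5  2.4] grip 0.314 39.9
tool shift [ 0.0006 -0.0003  0.0003]
```

Emit:
{"op": "send_rows", "data": {"commands": [[[0.1,0,0,0.001,0,0,0],[0.1,0,0,0.001,0,0,0],[0.1,0,0,0.001,0,0,0],[0.1,0,0,0,0,0,0],[0.1,0,0,0,0,0,0],[0.1,0,0,0,0,0,0],[0.1,0,0,0,0,0,0],[0.1,0,0,0,0,0,0]]]}}

```text
clock: 29.3
ee_pos: [0.5909, -0.1828, 0.1346]
eef_rot: [0.001, -0.018, 1.0, -0.001]
wrist_force: [-6.2, 1.9, 17.5]
grip_width: 0.317
finger_force: 39.9
```

```bash
python3 -c "
from h import *
rep('s3',.1345)"
```

```text
t 29.3 uwz [ 0.5842 -0.2033  0.1346] yaw 2.01 tilt [-0.0016 -0.0014] F [-6.2  1.9 17.5] grip 0.317 39.9
tool shift [ 0.0007 -0.0003  0.0001]
```

Emit:
{"op": "send_rows", "data": {"commands": [[[0.5,0,0,0,0,0,0],[0.5,0,0,0,0,0,0],[0.5,0,0,0,0,0,0],[0.5,0,0,-0.03,0,0,0],[0.0,0,0,-0.05,0,0,0],[0.0,0.0457,-0.0343,0,0,0,0],[0.0,0.0457,-0.0343,0,0,0,0],[0.0,0.0457,-0.0343,0,0,0,0]]]}}

```text
clock: 30.3
ee_pos: [0.4561, -0.291, 0.2115]
eef_rot: [-0.0, -0.018, 1.0, -0.0]
wrist_force: [1.0, -1.4, 0.7]
grip_width: 0.119
finger_force: 0.0
```

Emit:
{"op": "send_rows", "data": {"commands": [[[0.0,0,0,0.03,0,0,0],[0.0,0,0,0.03,0,0,0],[0.0,0,0,0.02,0,0,0],[0.0,0,0,0.02,0,0,0],[0.0,0,0,0.005,0,0,0],[0.0,0,0,0,0,0,0],[0.0,0,0,0,0,0,0],[0.0,0,0,0,0,0,0]]]}}

```text
clock: 31.3
ee_pos: [0.4578, -0.2906, 0.1075]
eef_rot: [0.001, -0.017, 1.0, -0.001]
wrist_force: [-0.6, -0.8, -0.1]
grip_width: 0.004
finger_force: 0.0
```

```bash
python3 -c "
from h import *
rep('wheel',.095)"
```

```text
t 31.3 uwz [ 0.4474 -0.3064  0.1075] yaw 2.0 tilt [-0.001  -0.0011] F [-0.6 -0.8 -0.1] grip 0.004 0.0
tool shift [-0.0069  0.0004  0.0125]
```

Emit:
{"op": "send_rows", "data": {"commands": [[[0.0,0,0,0.008,0,0,0],[0.0,0,0,0.003,0,0,0],[0.0,0,0,0.001,0,0,0],[0.0,0,0,0.001,0,0,0],[0.0,0,0,0.0,0,0,0],[0.0,0,0,0,0,0,0],[0.0,0,0,0,0,0,0],[0.0,0,0,0,0,0,0]]]}}

```text
clock: 32.3
ee_pos: [0.4576, -0.2901, 0.0948]
eef_rot: [0.0, -0.018, 1.0, -0.0]
wrist_force: [-2.0, 2.8, 9.7]
grip_width: 0.007
finger_force: 4.9
```

```bash
python3 -c "
from h import *
rep('wheel',.095)"
```

```text
t 32.3 uwz [ 0.4472 -0.3059  0.0948] yaw 2.01 tilt [-0.0008 -0.0002] F [-2.   2.8  9.7] grip 0.007 4.9
tool shift [-0.0071 -0.0001 -0.0002]
```

Emit:
{"op": "send_rows", "data": {"commands": [[[0.0,-0.002,0,-0.0003,0,0,0],[0.0,-0.003,0,0,0,0,0],[0.0,-0.003,0,0,0,0,0],[0.0,-0.003,0,0,0,0,0],[0.0,-0.003,0,0,0,0,0],[0.0,0,0,0,0,0,0],[0.0,0,0,0,0,0,0],[0.0,0,0,0,0,0,0]]]}}

```text
clock: 33.3
ee_pos: [0.4721, -0.2895, 0.0951]
eef_rot: [0.001, -0.017, 1.0, -0.0]
wrist_force: [-0.2, 3.2, 7.8]
grip_width: 0.005
finger_force: 4.2
```

```bash
python3 -c "
from h import *
rep('wheel',.095)"
```

```text
t 33.3 uwz [ 0.4617 -0.3058  0.0951] yaw 2.0 tilt [-0.0017 -0.0002] F [-0.2  3.2  7.8] grip 0.005 4.2
tool shift [ 0.0074 -0.0002  0.0001]
```

Emit:
{"op": "send_rows", "data": {"commands": [[[0.0,0,0,-0.008,0,0,0],[0.0,0.007,0,0,0,0,0],[0.0,0.007,0,0,0,0,0],[0.0,0,0,0,0,0,0],[0.0,0,0,0.004,0,0,0],[0.0,0,0,0.004,0,0,0],[0.0,0,0,0,0,0,0],[0.0,0,0,0,0,0,0]]]}}

```text
clock: 34.3
ee_pos: [0.4582, -0.2904, 0.0949]
eef_rot: [0.001, -0.018, 1.0, -0.0]
wrist_force: [0.1, 2.7, 7.9]
grip_width: 0.006
finger_force: 4.2
```

Emit:
{"op": "send_rows", "data": {"commands": [[[0.0,-0.002,0,0,0,0,0],[0.0,-0.003,0,0,0,0,0],[0.0,-0.003,0,0,0,0,0],[0.0,-0.003,0,0,0,0,0],[0.0,-0.003,0,0,0,0,0],[0.0,0,0,0,0,0,0],[0.0,0,0,-0.02,0,0,0],[0.0,0,0,-0.05,0,0,0]]]}}

```text
clock: 35.3
ee_pos: [0.47, -0.2884, 0.162]
eef_rot: [-0.002, -0.018, 1.0, 0.002]
wrist_force: [0.4, -1.9, 0.9]
grip_width: 0.002
finger_force: 0.0
```

Emit:
{"op": "send_rows", "data": {"commands": [[[0.0,0.01,0.02,-0.04,0,0,0],[0.0,0,0.06,0,0,0,0],[0.0,0,0.06,0,0,0,0],[0.0,0,0.06,0,0,0,0],[0.0,0,0.06,0,0,0,0],[0.0,0,0.06,0,0,0,0],[0.0,0,0,0,0,0,0],[0.0,0,0,0,0,0,0]]]}}

```text
clock: 36.3
ee_pos: [0.4503, 0.0296, 0.2039]
eef_rot: [-0.0, -0.018, 1.0, -0.0]
wrist_force: [0.2, -0.2, -0.8]
grip_width: 0.002
finger_force: 0.0
```

```bash
python3 -c "
from h import *
rep('wheel',.095)
im=read_camera('top')[:,:,::-1]
a=cv2.resize(im[138:213,325:400],None,fx=5,fy=5,interpolation=3);b=cv2.resize(im[185:215,390:420],(375,375),interpolation=3)
cv2.imwrite('pics/w1.png',np.hstack([a,b]))"
```

```text
t 36.3 uwz [0.4511 0.0139 0.2039] yaw 2.09 tilt [ 0.     -0.0006] F [ 0.2 -0.2 -0.8] grip 0.002 0.0
tool shift [-0.0027 -0.3198  0.1091]
```

View pics/w1.png

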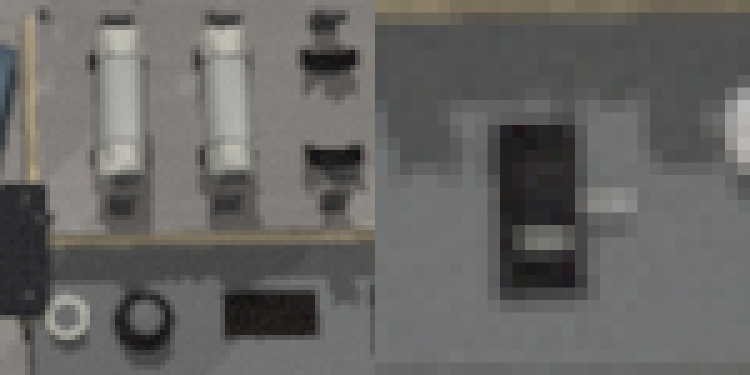

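Emit:
{"op": "send_rows", "data": {"commands": [[[0.0,0,-0.06,0,0,0,0],[0.0,0,-0.06,0,0,0,0],[0.0,0,-0.06,0,0,0,0],[0.0,0,-0.06,0,0,0,0],[0.0,0,-0.06,0,0,0,0],[0.0,0.002,-0.02,0,0,0,0],[0.0,0,0,0.04,0,0,0],[0.0,0,0,0.04,0,0,0]]]}}

```text
clock: 37.35
ee_pos: [0.4586, -0.2915, 0.1232]
eef_rot: [0.0, -0.016, 1.0, -0.0]
wrist_force: [0.4, -0.1, -0.3]
grip_width: 0.004
finger_force: 0.0
```

Emit:
{"op": "send_rows", "data": {"commands": [[[0.0,0,0,0.02,0,0,0],[0.0,0,0,0,0,0,0],[0.0,0,0,0,0,0,0],[0.0,0,0,0,0,0,0],[0.0,0,0,0,0,0,0],[0.0,0,0,0,0,0,0],[0.0,0,0,0,0,0,0],[0.0,0,0,0,0,0,0]]]}}

```text
clock: 38.35
ee_pos: [0.4594, -0.2902, 0.1041]
eef_rot: [0.0, -0.018, 1.0, -0.0]
wrist_force: [0.9, 0.2, 0.0]
grip_width: 0.007
finger_force: 0.0
```

```bash
python3 -c "
from h import *
rep('wheel',.095)"
```

```text
t 38.35 uwz [ 0.449  -0.306   0.1041] yaw 2.01 tilt [-0.     -0.0001] F [0.9 0.2 0. ] grip 0.007 0.0
tool shift [-0.0053  0.      0.0091]
```

Emit:
{"op": "send_rows", "data": {"commands": [[[0.0,0,0,0.006,0,0,0],[0.0,0,0,0.004,0,0,0],[0.0,0,0,0,0,0,0],[0.0,-0.003,0,0,0,0,0],[0.0,-0.003,0,0,0,0,0],[0.0,-0.003,0,0,0,0,0],[0.0,-0.002,0,0,0,0,0],[0.0,0,0,0,0,0,0]]]}}

```text
clock: 39.35
ee_pos: [0.471, -0.2897, 0.0951]
eef_rot: [0.001, -0.018, 1.0, -0.0]
wrist_force: [-0.9, 2.8, 9.8]
grip_width: 0.006
finger_force: 5.1
```

Emit:
{"op": "send_rows", "data": {"commands": [[[0.0,0,0,-0.01,0,0,0],[0.0,0,0,-0.04,0,0,0],[0.0,0.0,0.02,-0.05,0,0,0],[0.0,0,0.06,0,0,0,0],[0.0,0,0.06,0,0,0,0],[0.0,0,0.06,0,0,0,0],[0.0,0,0.06,0,0,0,0],[0.0,0,0.06,0,0,0,0]]]}}

```text
clock: 40.35
ee_pos: [0.4588, 0.0317, 0.1942]
eef_rot: [0.0, -0.017, 1.0, -0.0]
wrist_force: [1.1, 0.3, -0.3]
grip_width: 0.006
finger_force: 0.0
```

```bash
python3 -c "
from h import *
rep('key',.100)
im=read_camera('top')[:,:,::-1]
a=cv2.resize(im[138:228,185:285],None,fx=4,fy=4,interpolation=3);b=cv2.resize(im[185:215,390:420],(360,360),interpolation=3)
cv2.imwrite('pics/w2.png',np.hstack([a,b]))"
```

```text
t 40.35 uwz [0.4597 0.0156 0.1942] yaw 1.97 tilt [-0.0005 -0.0002] F [ 1.1  0.3 -0.3] grip 0.006 0.0
tool shift [ 0.0029 -0.1672  0.0943]
```

View pics/w2.png

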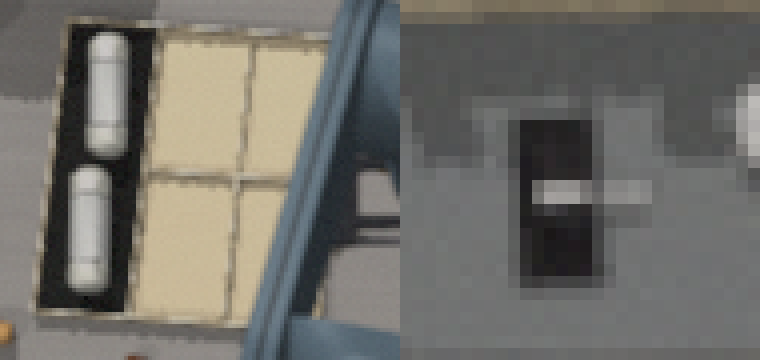

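Emit:
{"op": "send_rows", "data": {"commands": [[[0.5,0.0029,-0.0498,0,0,0,0],[0.5,0,-0.0498,0,0,0,0],[0.5,0,-0.0498,0,0,0,0],[0.5,0,-0.0498,0,0,0,0],[0.5,0,0,0.04,0,0,0],[0.5,0,0,0.04,0,0,0],[0.5,0,0,0,0,0,0],[0.5,0,0,0,0,0,0]]]}}

```text
clock: 41.4
ee_pos: [0.4639, -0.1697, 0.1152]
eef_rot: [0.001, -0.018, 1.0, -0.0]
wrist_force: [0.6, -0.5, -0.1]
grip_width: 0.498
finger_force: 0.0
```

Emit:
{"op": "send_rows", "data": {"commands": [[[0.5,0,0,0.005,0,0,0],[0.5,0,0,0.004,0,0,0],[0.5,0,0,0.002,0,0,0],[0.5,0,0,0.002,0,0,0],[0.5,0,0,0.002,0,0,0],[0.5,0,0,0,0,0,0],[0.5,0,0,0,0,0,0],[0.5,0,0,0,0,0,0]]]}}

```text
clock: 42.4
ee_pos: [0.464, -0.1695, 0.101]
eef_rot: [0.001, -0.018, 1.0, -0.001]
wrist_force: [-2.2, 0.9, 17.1]
grip_width: 0.501
finger_force: 8.4
```

```bash
python3 -c "
from h import *
rep('key',.09)"
```

```text
t 42.4 uwz [ 0.4578 -0.1856  0.101 ] yaw 2.01 tilt [-0.0021 -0.0012] F [-2.2  0.9 17.1] grip 0.501 8.4
tool shift [0.0011 0.034  0.0109]
```

Emit:
{"op": "send_rows", "data": {"commands": [[[0.5,0,0,-0.004,0,0,0],[0.5,0,0,0,0,0,0],[0.5,0,0,0,0,0,0],[0.5,0,0,0,0,0,0],[0.5,0,0,0,0,0,0],[0.5,0,0,0,0,0,0],[0.5,0,0,0,0,0,0],[0.5,0,0,0,0,0,0]]]}}

```text
clock: 43.4
ee_pos: [0.4633, -0.1693, 0.103]
eef_rot: [0.0, -0.017, 1.0, -0.0]
wrist_force: [2.3, -1.0, 2.9]
grip_width: 0.499
finger_force: 1.4
```

Emit:
{"op": "send_rows", "data": {"commands": [[[0.5,0,0,-0.003,0,0,0],[0.5,0,0,0,0,0,0],[0.5,0,0,0,0,0,0],[0.5,0,0,0,0,0,0],[0.5,0,0,0,0,0,0],[0.5,0,0,0,0,0,0],[0.5,0,0,0,0,0,0],[0.5,0,0,0,0,0,0]]]}}

```text
clock: 44.4
ee_pos: [0.4631, -0.169, 0.1059]
eef_rot: [-0.0, -0.017, 1.0, 0.0]
wrist_force: [-1.4, 1.0, 1.0]
grip_width: 0.499
finger_force: 0.6
```

Emit:
{"op": "send_rows", "data": {"commands": [[[0.5,0,0,0.004,0,0,0],[0.5,0,0,0.004,0,0,0],[0.5,0,0,0,0,0,0],[0.5,0,0,0,0,0,0],[0.5,0,0,-0.01,0,0,0],[0.5,0,0,-0.04,0,0,0],[0.5,0,0,-0.05,0,0,0],[0.5,0.03,0.05,0,0,0,0]]]}}

```text
clock: 45.4
ee_pos: [0.4358, -0.1236, 0.2019]
eef_rot: [0.005, -0.016, 1.0, -0.003]
wrist_force: [-0.6, 0.5, -0.9]
grip_width: 0.502
finger_force: 0.0
```

Emit:
{"op": "send_rows", "data": {"commands": [[[0.5,0.03,0.05,0,0,0,0],[0.5,0,0.06,0,0,0,0],[0.5,0,0.06,0,0,0,0],[0.5,0,0,0,0,0,0],[0.5,0,0,0,0,0,0],[0.5,0,0,0,0,0,0],[0.5,0,0,0,0,0,0],[0.5,0,0,0,0,0,0]]]}}

```text
clock: 46.4
ee_pos: [0.3958, 0.0476, 0.1979]
eef_rot: [-0.0, -0.016, 1.0, 0.0]
wrist_force: [-0.5, 0.3, 0.6]
grip_width: 0.5
finger_force: 0.0
```

```bash
python3 -c "
from h import *
rep()
im=read_camera('top')[:,:,::-1]
cv2.imwrite('pics/end.png',cv2.resize(im[125:225,185:435],None,fx=3.2,fy=3.2,interpolation=3))"
```

```text
t 46.4 uwz [0.3972 0.0338 0.1979] yaw 1.88 tilt [0.0002 0.    ] F [-0.5  0.3  0.6] grip 0.5 0.0
```

View pics/end.png

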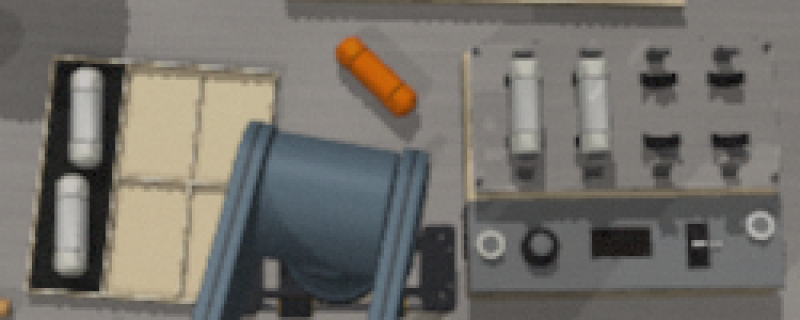

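The picture shows two tubes home in the clips at (525,105) and (593,105), and both finished tubes on the mat at (85,117) and (70,225). The wheel line is at the index at (700,243), and nothing is touched.

```bash
python3 -c "
from plant import *
print(hand_in())"
```

```text
the job is handed in; nothing more can be done
None
```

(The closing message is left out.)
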